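# Load a combustion boat and hold the feeder slide at the mark

## Task

Lay the white porcelain combustion boat lengthwise on the narrow raised rest of the feeder's slide and let it go while the slide is still fully home. Then pull the slide out by its black grip, against its spring, until its pointer stands at the red clip, and finish while still gripping and holding it there, with the boat still lying on the rest. Leave the clip where it is set and the other things on the bench undisturbed.

Things in the scene. Friction and masses are not known exactly. Their poses are not given: they have to be found in the camera images.
- boat_center (a point): centre (half-way up) of the loose white porcelain combustion boat: 70 mm long along this point's y axis, 12 mm wide at the top along its x axis, 9 mm high, z up, 10 to 17 g; it starts flat on a thin blue mat (fixed, 2 mm thick) on the worktop. Pinch it across its width, from above.
- feeder: grey base plate of the boat feeder, fixed to the worktop, 230 x 130 x 12 mm; origin on the worktop under the device. Its x axis points along the slide away from the handle end; the slide is pulled out towards -x. The highest parts behind the boat rest (+x) stay below the rest.
- slide (a joint): how far the sprung slide is pulled out, m: 0 = fully home, end stop at 0.095. The spring always pulls it home, with about 3 N at 0 rising by 1 N every 10 mm; it snaps back if let go.
- rest (a point): on the slide (moves with it): centre of the top face of the steel boat rest, 55 mm above the worktop. The rest is a bar only 12 mm wide (y) with nothing at its sides, on a carriage plate whose top is 14 mm lower and 70 mm wide; the boat lies along its x axis between two end lips, 5 mm high and 82 mm apart inside. Axes as the feeder's, z up.
- grip (a point): on the slide (moves with it): centre of the upright black plastic grip, 14 mm thick along the feeder's x, 36 mm wide along y and 43 mm tall (72 to 115 mm above the worktop). It stands 85 mm in front (-x) of the middle of the rest. Pinch it from above, best with one finger before and one behind it along the feeder's x.
- pointer (a point): on the slide (moves with it): tip of the thin black pointer at the -y side of the carriage, 38 mm above the worktop.
- mark (a point): middle of the inner edge of the red clip on the feeder's scale bar, 38 mm above the worktop, the clip is 8 mm wide along the feeder's x; the pointer is at the mark when both have the same place along the feeder's x. The clip is set anew each time and sits by friction: do not shift it.
- clip (a joint): distance that the slide must be pulled, m (value of the slide joint at which the pointer stands at the middle of the red clip)
- analyser_corner (a point): fixed point on the worktop at the front left corner of the tall white box-shaped analyser with a screen (530 mm high, fixed). The analyser fills everything from this point 460 mm away from the robot (+x) and 635 mm to the right (-y): keep the arm and gripper clear of it. The boat starts in front of it, its middle at least 90 mm clear of the front face; the feeder stands to the left of it.
- bottle: white reagent bottle, 68 mm across, 166 mm tall, origin under its middle; leave it alone
- tape: roll of yellow tape lying flat, 66 mm across, 18 mm high, origin under its middle; leave it alone
- pot: white sample pot with a green screw top, 57 mm across, 58 mm tall, origin under its middle; leave it alone

How it is judged:
By the outcome, as a careful person would: the job done as asked, in the order asked, and still so for the second after the job is handed in, while the arm keeps its last pose, push and grip.
It also fails if it takes over 61 s, if anything falls off the work surface, if the arm or the gripper's body presses on something with over 40 N, if the wrist force passes 120 N, or if a joint passes its speed limit or range.

## Robot

A 6-joint arm with a two-finger parallel gripper is mounted at the origin on a cart in front of the work surface, level with it; the furniture and walls round the work are solid. World frame = base frame: x ahead of the robot, y to its left, z up, the work surface at z = 0. Lengths are in m, angles in rad, forces in N, time in s.
With the tool pointing down it reaches from about 0.35 to 0.775 m from the base axis. Payload 7.3 kg.
Tool frame: the origin (TCP) lies where the fingers leave the gripper's body, on its centre line; the fingertips stand 66 mm ahead of it and the grasp point (between the pads) lies 47 mm ahead of it (robot.tips_ahead is the distance from the TCP to the fingertips, in m); z points along the fingers, y is the line along which they close (so a half turn about z gives the same grasp; the last joint's range is limited). The gripper opens to 92 mm and grips with 3 to 60 N. Pads are 19 mm wide; open, the fingers measure 130 mm over their backs; the gripper's body (75 mm by 190 mm) begins 47 mm behind the grasp point.
Start: joints at [0.97, 0.342, 1.524, -0, 1.275, -0.146], TCP at [0.231, 0.472, 0.292] pointing down, gripper open.
Joint ranges: [-2.53, 2.53], [-0.77, 2.02], [0.04, 2.7], [-1, 4.14], [0.28, 2.66], [-3.11, 3.11]. Speed limits (rad/s): [2.57, 2.57, 3.14, 3.14, 3.14, 3.14].

## Interface

Orientations are given as [roll, pitch, yaw] about the fixed x, y, z axes, in that order (R = Rz(yaw) Ry(pitch) Rx(roll)).
In Python, from cell import robot gives the robot as it stands.
- The arm moves only by the shell command python3 -m inch 'ROWS' [FORCE]. ROWS is a JSON object of lists of equal length, an entry for each row: "travel": the shift along the tool's x, y, z in mm, a list of three; "turn": the turn about the tool's z in units of 5 degrees (1.0 is 5 degrees); "claw": the closure, from -1 (fully open) to 1 (shut). A call has 1 to 12 rows; each row is the pose to reach, as a shift and turn from the pose commanded when the call began, along the tool's axes at that moment; what a row does not reach only later rows make up. A row lasts 1/10 s, in which the tool goes at most 50 mm and 8.59 degrees, less where a joint would pass 70% of its speed; a pose out of reach is approached as far as the arm can. A call with a gripper value outside its range is refused whole. The fingers move at their own pace and stop on an object; FORCE is the grip in N (left out, the last holds). Time passes only in rows, so rows that repeat a pose let the fingers close. It gives the time, the measured TCP pose, the force, the opening and the grip force at its end, in the units of the state.
- robot.observe(): the state, without advancing time (a new reading comes with each control period).
- robot.read_camera(name): name is "scene" or "top" or "wrist"; returns a dict with "pixels" (420x560x3 uint8, red, green, blue), "fx", "fy", "cx", "cy" (pixels), "k1" (the pictures are not rectified: a ray, as slopes to the right and down, at radius r is drawn at 1 + k1 r^2 times it, then the intrinsics apply), "cam_to_world" (4x4, takes a point from camera to world coordinates). Camera axes: x right, y down, z forward; pixel columns grow to the right and rows downward; lengths in m; the calibration is good to about 2 mm. A picture is of the moment at which its call begins. There is no depth.
- robot.hand_in(): hands the job in; it is judged then, once.
The state is a dict: "time": time; "qpos": joint angles; "qvel": joint speeds; "joint_efforts": joint torques, N m; "tool_pos": TCP position; "tool_rot": TCP orientation; "contact_force": force on the tool from outside, world axes, zero at the start; "torque": the same for the moment, N m; "opening": finger opening in m; "grip_force": force on a finger pad.
Only numpy, scipy, OpenCV 4.12 (cv2) and the standard library are available. Lean on these libraries where they do the work, as an engineer would, in place of code of your own. Each camera call takes 0.05 s, during which the arm holds its last target. There are 200 camera calls.

## Working session

There is one attempt and no reset: what is moved stays moved. The work goes in short steps, Python scripts to look and compute and a shell command to move; the robot and the scene stay as the last step left them, time stands still between calls to the robot, and variables do not carry over. Pictures are saved under pics/ and viewed, at most 11 in all, crops included, and the job is handed in when it is done.

```bash
ls; mkdir -p pics; cat > h.py <<'E'
import numpy as np, cv2
from cell import robot
from scipy.spatial.transform import Rotation as R
def snap(name,f,crop=None,s=1):
    c=robot.read_camera(name); np.savez('pics/'+f+'.npz',**c)
    im=c['pixels'][:,:,::-1]
    if crop: x0,y0,x1,y1=crop; im=im[y0:y1,x0:x1]
    cv2.imwrite('pics/'+f+'.png',cv2.resize(im,None,fx=s,fy=s,interpolation=cv2.INTER_CUBIC)); return c
def ray(c,u,v):
    k=np.array([[c['fx'],0,c['cx']],[0,c['fy'],c['cy']],[0,0,1]],float)
    # drawn = ray*(1+k1 r^2)
    p=cv2.undistortPoints(np.array([[[u,v]]],float),k,np.array([float(c['k1']),0,0,0]))[0,0]
    T=c['cam_to_world']; return T[:3,3],T[:3,:3]@np.array([p[0],p[1],1])
def at(c,u,v,z):
    o,d=ray(c,u,v); return (o+d*(z-o[2])/d[2]).round(4)
def proj(c,P):
    T=c['cam_to_world']; q=T[:3,:3].T@(np.array(P)-T[:3,3]); x,y=q[:2]/q[2]; f=1+c['k1']*(x*x+y*y)
    return c['fx']*x*f+c['cx'],c['fy']*y*f+c['cy']
def load(f): return {k:v for k,v in np.load('pics/'+f+'.npz').items()}
E
python3 - <<'E'
from h import *
a=snap('scene','s1'); b=snap('top','t1')
cv2.imwrite('pics/st.png',np.vstack([a['pixels'],b['pixels']])[:,:,::-1][:, :])
o=robot.observe(); print(o['tool_pos'],o['tool_rot'],o['time'],a['cam_to_world'][:3,3],b['cam_to_world'][:3,3])
E
```

```text
pics
[0.23043412 0.47141806 0.29162795] [-3.14023291e+00 -2.26109315e-04  2.68682357e+00] 0.1 [0.04386754 1.11787132 1.0222664 ] [0.3451998  0.07407769 1.50462178]
```

View pics/t1.png

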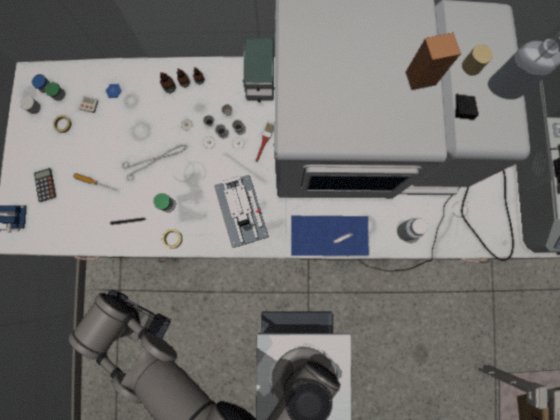

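View pics/s1.png

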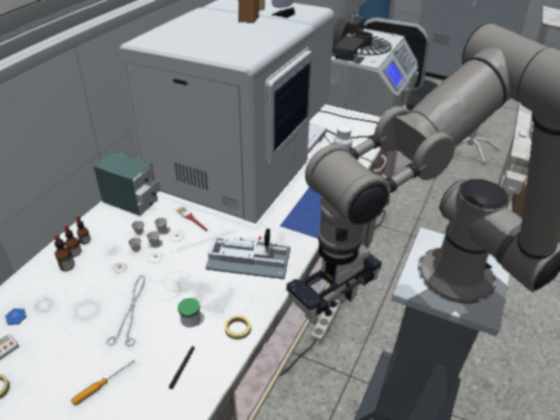

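The top view shows the boat at about (343,238) on the blue mat and the feeder at about (241,210), with its handle end unclear. The scene view shows the upright black grip at (267,237). I'll enlarge the top view.

```bash
python3 - <<'E'
from h import *
c=load('t1'); im=c['pixels'][:,:,::-1]
a=cv2.resize(im[170:255,205:365],None,fx=5,fy=5,interpolation=cv2.INTER_CUBIC); cv2.imwrite('pics/t1z.png',a)
for u,v,z in [(343,238,.0065),(334,242,.01),(352,234,.01),(241,210,.012),(275,197,0)]: print(u,v,at(c,u,v,z))
E
```

```text
343 238 [ 0.4744 -0.1348  0.0065]
334 242 [ 0.4602 -0.103   0.01  ]
352 234 [ 0.4881 -0.1657  0.01  ]
241 210 [0.5696 0.2187 0.012 ]
275 197 [0.6181 0.1014 0.    ]
```

View pics/t1z.png

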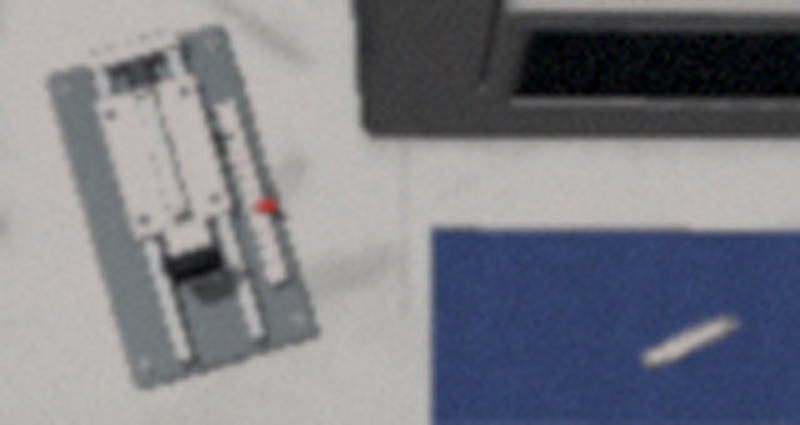

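The enlarged view, in crop pixels, shows:
- Feeder plate corners at (50,75), (220,27), (318,330) and (140,388).
- Grip at (195,263), on the robot's side.
- Red clip at (265,205), and the pointer near (222,137).
- Boat ends at (647,361) and (736,321).

```bash
python3 - <<'E'
from h import *
c=load('t1'); A=lambda U,V,z: at(c,205+(U+.5)/5-.5,170+(V+.5)/5-.5,z)
p=[A(*q,.012) for q in [(50,75),(220,27),(318,330),(140,388)]]
print(p,np.mean(p,0)); d=(p[0]+p[1]-p[2]-p[3])[:2]; print('feeder yaw',np.arctan2(d[1],d[0]), np.linalg.norm(d)/2)
e=(p[0]+p[3]-p[1]-p[2])[:2]; print('yaw y',np.arctan2(-e[0],e[1]))
print('grip',A(195,250,.115),A(197,265,.1)); print('clip',A(265,205,.04),'ptr',A(222,137,.038))
a,b=A(647,361,.009),A(736,321,.009); print('boat',a,b,(a+b)/2,np.linalg.norm(a-b),np.arctan2(*(a-b)[:2][::-1]))
E
```

```text
[array([0.659 , 0.3133, 0.012 ]), array([0.694 , 0.1946, 0.012 ]), array([0.4812, 0.1235, 0.012 ]), array([0.4405, 0.2451, 0.012 ])] [0.568675 0.219125 0.012   ]
feeder yaw 0.3124011198740432 0.2266187216449691
yaw y 0.30518164647350765
grip [0.5229 0.1997 0.115 ] [0.515  0.1996 0.1   ]
clip [0.5636 0.1595 0.04  ] ptr [0.6108 0.1897 0.038 ]
boat [ 0.461  -0.1031  0.009 ] [ 0.4889 -0.1652  0.009 ] [ 0.47495 -0.13415  0.009  ] 0.0680795123366788 1.9930474802461684
```

```bash
cat >> h.py <<'E'
def go(x,y,z,yaw):
    o=robot.observe(); r=R.from_euler('xyz',o['tool_rot']); d=r.inv().apply(np.array([x,y,z])-o['tool_pos'])*1000
    dy=(yaw-o['tool_rot'][2]+np.pi)%(2*np.pi)-np.pi
    print('t',round(o['time'],2),'travel',d.round(1),'turn',round(-np.degrees(dy)/5,2),'tilt',(o['tool_rot'][:2]).round(4))
E
python3 -c "
from h import *
go(.475,-.134,.22,1.993)"
```

```text
t 0.1 travel [-485.7 -436.4   72.1] turn 7.95 tilt [-3.1402e+00 -2.0000e-04]
```

```bash
python3 -m inch '{"travel":[[-243,-218,20],[-243,-218,20],[-243,-218,20],[-243,-218,20],[-243,-218,20],[-243,-218,20],[-243,-218,20],[-243,-218,20]],"turn":[4,4,4,4,4,4,4,4],"claw":[-1,-1,-1,-1,-1,-1,-1,-1]}' 
python3 -c "
from h import *
go(.475,-.134,.22,1.993)"
```

```text
time: 0.9
tool_pos: [0.3539, 0.1665, 0.2719]
tool_rot: [-3.141, 0.0, 2.333]
contact_force: [1.2, 0.2, -0.3]
opening: 0.092
grip_force: 0.0
t 0.9 travel [-300.9 -119.9   52.1] turn 3.9 tilt [-3.1407e+00  3.0000e-04]
```

```bash
python3 -m inch '{"travel":[[-301,-120,52],[-301,-120,52],[-301,-120,52],[-301,-120,52],[-301,-120,52],[-301,-120,52],[-301,-120,52],[-301,-120,52],[-301,-120,52],[-301,-120,52]],"turn":[3.9,3.9,3.9,3.9,3.9,3.9,3.9,3.9,3.9,3.9],"claw":[-1,-1,-1,-1,-1,-1,-1,-1,-1,-1]}' 
python3 -c "
from h import *
c=snap('wrist','w1')
print(proj(c,(.475,-.134,.01)),c['cam_to_world'][:3,3])
go(.475,-.134,.22,1.993)"
```

```text
time: 1.9
tool_pos: [0.4753, -0.1295, 0.2202]
tool_rot: [-3.141, -0.001, 1.999]
contact_force: [0.3, 0.3, 1.0]
opening: 0.092
grip_force: 0.0
(np.float64(277.0880797090226), np.float64(198.19999517805533)) [ 0.44347856 -0.0610783   0.31335314]
t 1.95 travel [-4.  -2.2  0.4] turn 0.07 tilt [ 3.1415e+00 -4.0000e-04]
```

View pics/w1.png

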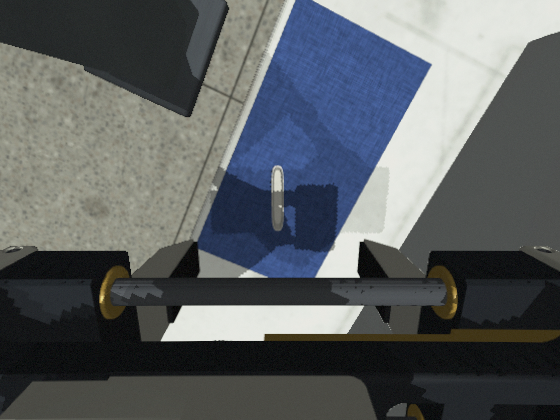

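The wrist view shows the boat from (278,166) to (277,232), centred at about (278,198), almost exactly as predicted.

```bash
python3 - <<'E'
from h import *
c=load('w1'); p=c['pixels'][150:245,255:305].astype(int)
m=((p[:,:,0]>p[:,:,2]*.85)&(p[:,:,0]>60)).astype(np.uint8)
n,l,s,ce=cv2.connectedComponentsWithStats(m); i=1+np.argmax(s[1:,4]); print(s[i],ce[i]+[255,150])
print(cv2.minAreaRect(np.argwhere(l==i)[:,::-1].astype(np.float32)))
a,b=at(c,278,166,.011),at(c,277.3,232,.008); print(a,b,(a+b)/2,np.linalg.norm(a-b),np.arctan2(*(a-b)[:2][::-1]))
x,y=((a+b)/2)[:2]
go(x,y,.070,1.996)
E
```

```text
[ 16  15  13  66 766] [277.16318538 197.34725849]
((22.0, 47.5), (65.0, 12.0), 90.0)
[ 0.4618 -0.1028  0.011 ] [ 0.4911 -0.169   0.008 ] [ 0.47645 -0.1359   0.0095 ] 0.0724564006834455 1.9874778805995454
t 1.95 travel [ -6.4  -1.7 150.4] turn 0.04 tilt [ 3.1415e+00 -4.0000e-04]
```

```bash
python3 -m inch '{"travel":[[-6,-2,50],[-6,-2,90],[-6,-2,125],[-6,-2,140],[-6,-2,147],[-6,-2,150],[-6,-2,150],[-6,-2,150]],"turn":[0.1,0.1,0.1,0.1,0.1,0.1,0.1,0.1],"claw":[-1,-1,-0.5,0,0,0,0,0]}'
python3 -m inch '{"travel":[[0,0,0],[0,0,0],[0,0,0],[0,0,0],[0,0,0],[0,0,0],[0,0,0],[0,0,0]],"turn":[0,0,0,0,0,0,0,0],"claw":[0.3,0.5,0.7,1,1,1,1,1]}' 12
```

```text
time: 2.75
tool_pos: [0.4769, -0.1372, 0.0713]
tool_rot: [3.14, 0.002, 1.989]
contact_force: [1.2, 0.1, 0.0]
opening: 0.0488
grip_force: 0.0
time: 3.55
tool_pos: [0.4763, -0.1372, 0.0703]
tool_rot: [3.141, 0.0, 1.989]
contact_force: [-1.3, -0.3, 1.9]
opening: 0.0117
grip_force: 12.0
```

```bash
python3 -m inch '{"travel":[[0,0,-10],[0,0,-30],[0,0,-60],[0,0,-95],[0,0,-130],[0,0,-160],[0,0,-180],[0,0,-180],[0,0,-180]],"turn":[0,0,0,0,0,0,0,0,0],"claw":[1,1,1,1,1,1,1,1,1]}'
python3 -c "
from h import *
go(.42,.10,.25,3.451)
print(load('w1')['cam_to_world'])"
```

```text
time: 4.45
tool_pos: [0.476, -0.1371, 0.2502]
tool_rot: [3.141, 0.0, 1.989]
contact_force: [0.4, 0.5, -0.7]
opening: 0.0114
grip_force: 12.0
t 4.45 travel [2.394e+02 4.500e+01 2.000e-01] turn -16.76 tilt [3.1414e+00 1.0000e-04]
[[ 0.91008448  0.39801511  0.11545652  0.44347856]
 [ 0.41442052 -0.87312813 -0.25671561 -0.0610783 ]
 [-0.00136836  0.28148044 -0.95956599  0.31335314]
 [ 0.          0.          0.          1.        ]]
```

```bash
python3 -m inch '{"travel":[[10,2,0],[35,6,0],[65,12,0],[95,18,0],[125,24,0],[155,30,0],[185,35,0],[210,40,0],[230,43,0],[239,45,0],[239,45,0],[239,45,0]],"turn":[-0.7,-2,-3.5,-5,-6.5,-8,-9.5,-11,-12.5,-14,-15.5,-16.7],"claw":[1,1,1,1,1,1,1,1,1,1,1,1]}'
python3 -c "
from h import *
go(.58,.28,.25,3.451)"
```

```text
time: 5.65
tool_pos: [0.4195, 0.0999, 0.2487]
tool_rot: [3.141, -0.003, -2.831]
contact_force: [0.7, 0.2, -1.1]
opening: 0.0117
grip_force: 12.0
t 5.65 travel [-207.9  122.5   -1.9] turn 0.01 tilt [ 3.1407 -0.0032]
```

```bash
python3 -m inch '{"travel":[[-12,7,0],[-40,24,0],[-75,44,0],[-110,65,0],[-145,85,0],[-175,103,0],[-197,116,0],[-207,122,0],[-207,122,0],[-207,122,0]],"turn":[0,0,0,0,0,0,0,0,0,0],"claw":[1,1,1,1,1,1,1,1,1,1]}'
python3 -c "
from h import *
c=snap('wrist','w2')
cv2.imwrite('pics/w2z.png',cv2.resize(c['pixels'][60:360,190:560,::-1],None,fx=2,fy=2,interpolation=cv2.INTER_CUBIC))
print(proj(c,(.6,.225,.055)),proj(c,(.519,.199,.115)))"
```

```text
time: 6.65
tool_pos: [0.5809, 0.2781, 0.2488]
tool_rot: [-3.142, -0.002, -2.839]
contact_force: [0.1, 0.5, -0.3]
opening: 0.0117
grip_force: 12.0
(np.float64(222.30941959247542), np.float64(202.69685867464642)) (np.float64(200.10365807643217), np.float64(110.70619602588158))
```

View pics/w2z.png

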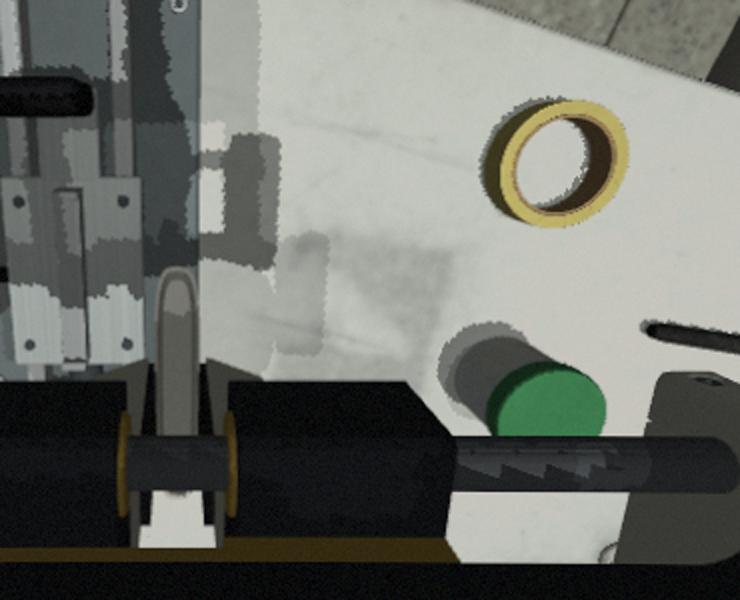

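The crop shows the boat held between the pads at about (177,300), with the rest bar at x 58–86, rows 188–370. The grip is cut off on the left, so I'll look at the left part.

```bash
python3 -c "
from h import *
c=load('w2')
cv2.imwrite('pics/w2y.png',cv2.resize(c['pixels'][80:255,110:310,::-1],None,fx=4,fy=3.4,interpolation=cv2.INTER_CUBIC)[:600])"
```

```text
(no output)
```

View pics/w2y.png

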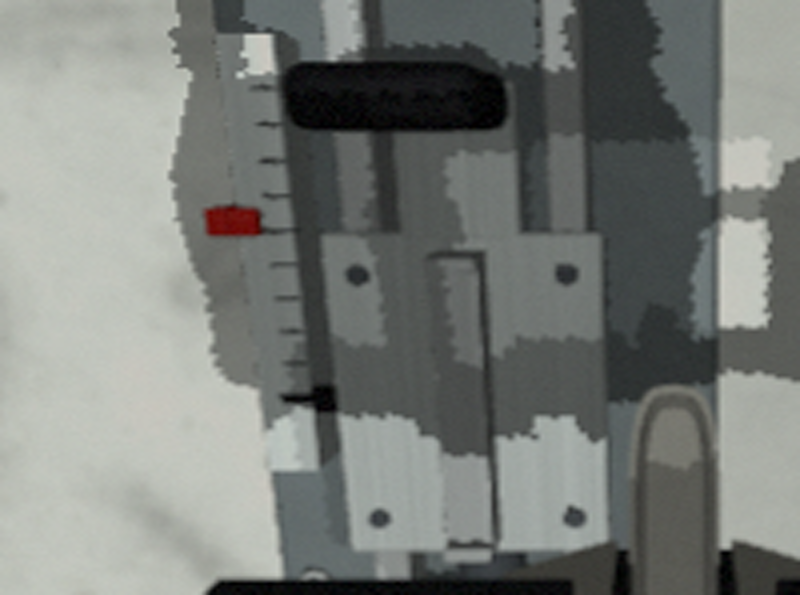

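Crop pixels, at scale 4 x 3.4:
- **Rest:** lip ends at (459,256) and (470,548).
- **Grip:** top spans (288..506, 63..130).
- **Pointer:** tip at (283,399).
- **Clip:** inner edge at (261,221).
- **Held boat:** far end at (674,385).

```bash
python3 - <<'E'
from h import *
c=load('w2'); A=lambda U,V,z: at(c,110+(U+.5)/4-.5,80+(V+.5)/3.4-.5,z)
def show(n,a,b): print(n,(a+b)/2,np.linalg.norm(a-b),np.arctan2(*(b-a)[:2][::-1]))
show('rest',A(459,254,.060),A(470,550,.060))
show('edge',A(485,258,.055),A(493.5,543,.055)); show('L',A(437,265,.055),A(446,543,.055))
show('plateR',A(601,236,.041),A(609,548,.041)); show('plateL',A(322,236,.041),A(352,548,.041))
show('grip',A(288,97,.115),A(506,97,.115))
for z in (.115,): print('gripfront/back',A(397,63,z),A(397,128,z))
yaw=.309; ex=np.array([np.cos(yaw),np.sin(yaw),0])
p,q=A(283,399,.038),A(261,221.5,.038); print(p,q,'clip',(p-q)@ex)
print([round(float((p-A(285,v,.038))@ex),4) for v in(362,331,298,264,230,195)])
print('scale dir',np.arctan2(*(A(303,395,.038)-A(258,123,.038))[:2][::-1]))
# held boat
o=robot.observe(); print(o['tool_pos'],o['tool_rot']); B=A(674,387,.192); print('boat end',B, R.from_euler('xyz',o['tool_rot']).inv().apply(B-o['tool_pos']))
E
```

```text
rest [0.5945  0.22805 0.06   ] 0.08730801795940622 0.2844355165515323
edge [0.5936 0.2332 0.055 ] 0.08544003745317538 0.28473043852271185
L [0.5981  0.22225 0.055  ] 0.08354310264767525 0.2751756967900383
plateR [0.58655 0.26015 0.041  ] 0.09766196803259695 0.3068552830376146
plateL [0.6072 0.1942 0.041 ] 0.09766718998722146 0.30361782695370854
grip [0.51545 0.20465 0.115  ] 0.03909194290387724 1.8747494077957605
gripfront/back [0.5089 0.203  0.115 ] [0.5215 0.2061 0.115 ]
[0.6125 0.18   0.038 ] [0.5616 0.1635 0.038 ] clip 0.05350703343560167
[0.0116, 0.0211, 0.0311, 0.0412, 0.051, 0.061]
scale dir 0.3518762511252396
[0.58084573 0.27770115 0.24931187] [-3.14149361e+00 -1.81977069e-03 -2.83856023e+00]
boat end [0.5429 0.2654 0.192 ] [ 0.03978326 -0.00041137  0.05738441]
```

```bash
python3 -c "
from h import *
go(.5994,.2287,.145,3.4466)"
```

```text
t 6.7 travel [ -3.3 -52.3 104.3] turn -0.02 tilt [-3.1415e+00 -1.8000e-03]
```

```bash
python3 -m inch '{"travel":[[0,-10,0],[-1,-25,0],[-2,-40,8],[-3,-50,25],[-3,-52,50],[-3,-52,75],[-3,-52,94],[-3,-52,103],[-3,-52,104],[-3,-52,104],[-3,-52,104]],"turn":[0,0,0,0,0,0,0,0,0,0,0],"claw":[1,1,1,1,1,1,1,1,1,1,1]}'
python3 -c "
from h import *
c=snap('wrist','w3')
cv2.imwrite('pics/w3z.png',cv2.resize(c['pixels'][60:320,180:380,::-1],None,fx=3,fy=2.3,interpolation=cv2.INTER_CUBIC))
go(.5994,.2287,.1235,3.4466)"
```

```text
time: 7.8
tool_pos: [0.6005, 0.2291, 0.1475]
tool_rot: [-3.141, 0.002, -2.837]
contact_force: [0.9, -0.4, 0.4]
opening: 0.0113
grip_force: 12.0
t 7.85 travel [ 1.1 -0.2 24. ] turn -0.01 tilt [-3.1415e+00  2.2000e-03]
```

View pics/w3z.png

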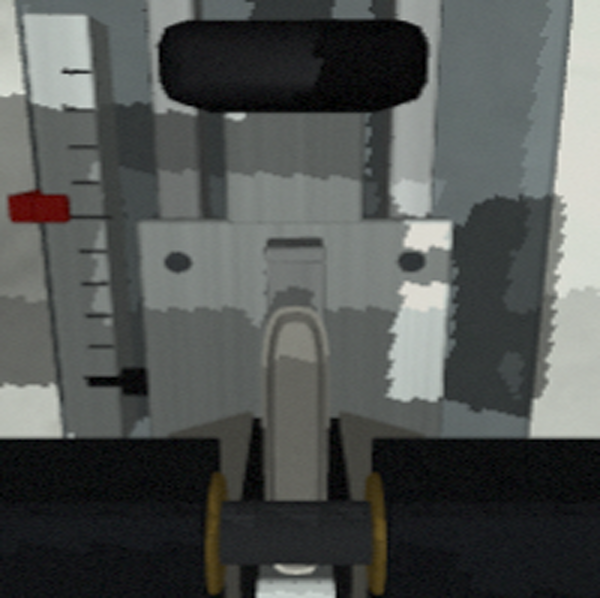

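The boat at x≈295 is centred over the rest at x≈296. The front lip is at rows 240–262 and the boat's front end is at row 308.

```bash
python3 - <<'E'
from h import *
c=load('w3'); A=lambda U,V,z: at(c,180+(U+.5)/3-.5,60+(V+.5)/2.3-.5,z)
e=np.array([np.cos(.305),np.sin(.305),0]); f=np.array([-e[1],e[0],0]); bz=.1475-.0683+.009
for n,p in [('lip top outer',A(296,240,.06)),('lip top inner',A(296,247,.06)),('rest at lip',A(296,262,.055)),('boat',A(295,309,bz)),('boatrear',A(294,573,bz)),('ptr',A(88,381,.038)),('clip',A(70,208,.038)),('grip f',A(295,22,.115)),('grip b',A(295,104,.115)),('plate f',A(296,221,.041))]: print(n,p,p@e,p@f)
E
```

```text
lip top outer [0.5525 0.2134 0.06  ] 0.5910830048833255 0.03763896037483598
lip top inner [0.5542 0.2139 0.06  ] 0.5928546912902954 0.0376053854532641
rest at lip [0.5589 0.2154 0.055 ] 0.5977882117301776 0.037624777958632186
boat [0.5636 0.2167 0.0882] 0.602661673535018 0.03745340107348667
boatrear [0.6298 0.2372 0.0882] 0.6719623518867914 0.03712785540227195
ptr [0.6123 0.1801 0.038 ] 0.6381232899124073 -0.012081675023183167
clip [0.5617 0.1637 0.038 ] 0.5849338260390484 -0.012529930379705258
grip f [0.5103 0.2    0.115 ] 0.5468067349371635 0.03752978320425928
grip b [0.5226 0.2039 0.115 ] 0.5597101958370626 0.0375561802641995
plate f [0.5499 0.2125 0.041 ] 0.5883327389489613 0.03756126037306909
```

```bash
python3 -m inch '{"travel":[[0.5,0,8],[0.5,0,15],[0.5,0,19],[0.5,0,21],[0.5,0,22],[0.5,0,22.5],[0.5,0,22.5],[0.5,0,22.5],[0.5,0,22.5]],"turn":[0,0,0,0,0,0,0,0,0],"claw":[1,1,1,1,1,1,1,1,1]}'
python3 -c "
from h import *
go(.5994,.2287,.1235,3.4466);print(robot.observe()['contact_force'])"
```

```text
time: 8.75
tool_pos: [0.5994, 0.2291, 0.1239]
tool_rot: [3.142, 0.0, -2.837]
contact_force: [0.4, -0.0, 0.4]
opening: 0.0113
grip_force: 12.0
t 8.75 travel [ 0.1 -0.4  0.4] turn -0.01 tilt [3.1416e+00 5.0000e-04]
[ 0.36969383 -0.04621508  0.44031635]
```

```bash
python3 -m inch '{"travel":[[0,0,0.3],[0,0,0.6],[0,0,0.8],[0,0,0.8]],"turn":[0,0,0,0],"claw":[1,1,1,1]}'
python3 -m inch '{"travel":[[0,0,0],[0,0,0],[0,0,0],[0,0,0],[0,0,0],[0,0,0],[0,0,0],[0,0,0]],"turn":[0,0,0,0,0,0,0,0],"claw":[0.75,0.7,0.65,0.6,0.5,0.4,0.4,0.4]}'
```

```text
time: 9.15
tool_pos: [0.5994, 0.2291, 0.1233]
tool_rot: [-3.142, 0.0, -2.837]
contact_force: [-1.4, -1.2, 3.2]
opening: 0.0117
grip_force: 12.0
time: 9.95
tool_pos: [0.5993, 0.229, 0.1229]
tool_rot: [3.142, 0.0, -2.837]
contact_force: [0.0, -0.2, -0.0]
opening: 0.0274
grip_force: 0.0
```

```bash
python3 -m inch '{"travel":[[0,0,-3],[0,0,-10],[0,0,-25],[0,0,-50],[0,0,-80],[0,0,-105],[0,0,-118],[0,0,-122],[0,0,-122]],"turn":[0,0,0,0,0,0,0,0,0],"claw":[0.4,0.4,0.4,0.4,0.4,0.4,0.4,0.4,0.4]}'
python3 -c "
from h import *
c=snap('wrist','w4')
cv2.imwrite('pics/w4z.png',cv2.resize(c['pixels'][60:320,180:380,::-1],None,fx=3,fy=2.3,interpolation=cv2.INTER_CUBIC))
x,y=.5538*np.array([.9538,.3003])+.038*np.array([-.3003,.9538])
print(x,y);go(x,y,.215,.305+np.pi/2)"
```

```text
time: 10.85
tool_pos: [0.5992, 0.229, 0.2448]
tool_rot: [3.142, 0.0, -2.837]
contact_force: [1.2, -0.4, -0.8]
opening: 0.0277
grip_force: 0.0
0.51680304 0.20255054
t 10.9 travel [86.2 -0.6 29.1] turn 17.99 tilt [ 3.1414e+00 -1.6000e-03]
```

View pics/w4z.png

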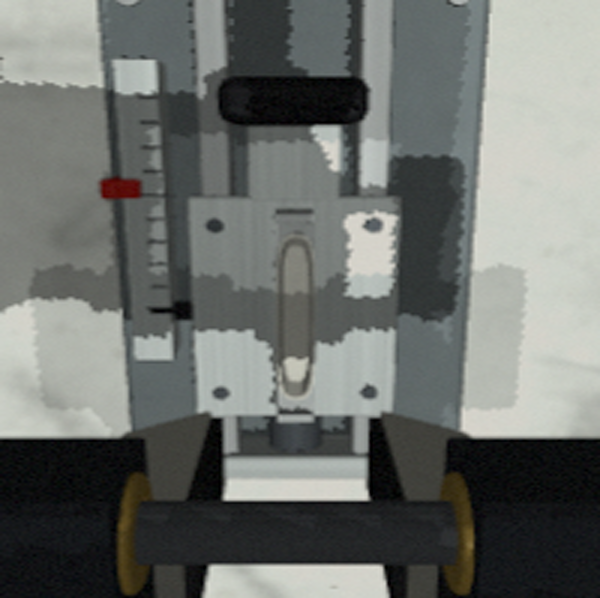

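The boat lies centred on the rest, spanning (297,235) to (297,397) between both lips. The slide is home, with the pointer unchanged at (155,310). Now to the grip.

```bash
python3 -m inch '{"travel":[[10,0,0],[30,0,0],[50,0,0],[70,0,0],[82,0,0],[86,0,0],[86,0,0],[86,0,0],[86,0,0],[86,0,0],[86,0,0],[86,0,0]],"turn":[1,2.5,4,5.6,7.2,8.8,10.4,12,13.6,15.2,16.8,18],"claw":[0,0,0,0,0,0,0,0,0,0,0,0]}'
python3 -c "
from h import *
go(.5168,.2025,.143,.305+np.pi/2)"
```

```text
time: 12.1
tool_pos: [0.5167, 0.2031, 0.2433]
tool_rot: [-3.139, -0.0, 1.87]
contact_force: [0.5, 0.2, 0.4]
opening: 0.046
grip_force: 0.0
t 12.1 travel [ -0.6   0.2 100.3] turn -0.07 tilt [-3.1386e+00 -3.0000e-04]
```

```bash
python3 -m inch '{"travel":[[0,0,10],[0,0,30],[0,0,55],[0,0,78],[0,0,92],[0,0,98],[0,0,100],[0,0,100],[0,0,100]],"turn":[0,0,0,0,0,0,0,0,0],"claw":[0,0,0,0,0,0,0,0,0]}'
python3 -m inch '{"travel":[[0,0,0],[0,0,0],[0,0,0],[0,0,0],[0,0,0],[0,0,0],[0,0,0]],"turn":[0,0,0,0,0,0,0],"claw":[0.3,0.5,0.6,0.65,0.7,0.8,1]}' 15
python3 -m inch '{"travel":[[0,0,0],[0,0,0],[0,0,0],[0,0,0]],"turn":[0,0,0,0],"claw":[1,1,1,1]}' 40
python3 -c "
from h import *
c=snap('wrist','w5')
cv2.imwrite('pics/w5.png',c['pixels'][:,:,::-1])
go(.5168,.2025,.143,.305+np.pi/2)
for P in [(.6123,.1801,.038),(.5617,.1637,.038)]: print(proj(c,P))"
```

```text
time: 13.0
tool_pos: [0.5176, 0.2034, 0.1456]
tool_rot: [3.14, 0.0, 1.876]
contact_force: [1.2, 0.1, -0.4]
opening: 0.0463
grip_force: 0.0
time: 13.7
tool_pos: [0.5166, 0.2031, 0.145]
tool_rot: [-3.14, 0.0, 1.875]
contact_force: [-5.3, -2.1, 3.7]
opening: 0.0137
grip_force: 15.0
time: 14.1
tool_pos: [0.5166, 0.2031, 0.1449]
tool_rot: [-3.14, 0.0, 1.875]
contact_force: [-4.3, -1.9, 4.3]
opening: 0.0135
grip_force: 40.0
t 14.15 travel [-0.6 -0.   2. ] turn -0.0 tilt [-3.1401  0.    ]
(np.float64(391.17750589992806), np.float64(292.2981435733202))
(np.float64(320.6290934624438), np.float64(292.62733304088215))
```

View pics/w5.png

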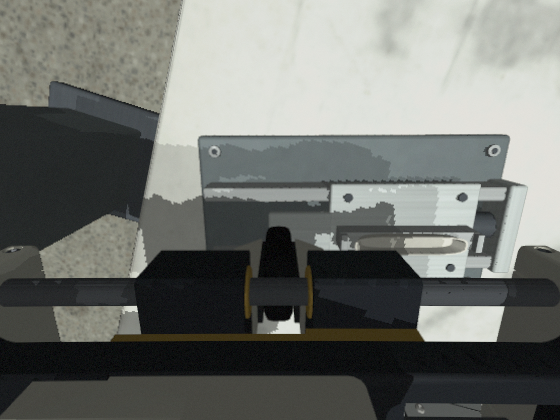

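The grip is held at (278,275) and the boat is still on the rest at (410,243). The gripper's body hides the scale. Slow pull: 53.3 mm along tool -y.

```bash
python3 -m inch '{"travel":[[0,-0.5,0],[0,-1.5,0],[0,-3,0],[0,-5,0],[0,-7,0],[0,-9,0],[0,-11,0],[0,-13,0],[0,-15,0],[0,-17,0],[0,-19,0],[0,-21,0]],"turn":[0,0,0,0,0,0,0,0,0,0,0,0],"claw":[1,1,1,1,1,1,1,1,1,1,1,1]}'
python3 -m inch '{"travel":[[0,-2,0],[0,-4,0],[0,-6,0],[0,-8,0],[0,-10,0],[0,-12,0],[0,-14,0],[0,-16,0],[0,-18,0],[0,-20,0],[0,-22,0],[0,-24,0]],"turn":[0,0,0,0,0,0,0,0,0,0,0,0],"claw":[1,1,1,1,1,1,1,1,1,1,1,1]}'
python3 -m inch '{"travel":[[0,-1.5,0],[0,-3,0],[0,-4,0],[0,-5,0],[0,-5.5,0],[0,-5.5,0],[0,-5.5,0]],"turn":[0,0,0,0,0,0,0],"claw":[1,1,1,1,1,1,1]}'
python3 -c "
from h import *
c=snap('wrist','w6'); w5=load('w5')
o=robot.observe(); e=np.array([np.cos(.304),np.sin(.304),0]); print(o['tool_pos'],'pulled',-(o['tool_pos']-[.5166,.2031,.1449])@e)
a=w5['pixels'][170:290,325:500]; b=c['pixels'][170:290,325:500]
s=snap('scene','s2'); t=snap('top','t2')
A=cv2.resize(s['pixels'][220:285,195:305],None,fx=5,fy=5,interpolation=cv2.INTER_CUBIC)
B=cv2.resize(t['pixels'][170:255,205:290],None,fx=3,fy=3,interpolation=cv2.INTER_CUBIC)
W=cv2.resize(c['pixels'][120:300,180:540],None,fx=1.5,fy=1.5)
M=np.zeros((600,800,3),np.uint8); M[:325,:550]=A; M[:255,550-5:800]=B[:,:255]; M[330:600,:540]=W; cv2.imwrite('pics/m6.png',M[:,:,::-1])
"
```

```text
time: 15.35
tool_pos: [0.4973, 0.197, 0.145]
tool_rot: [3.141, 0.0, 1.875]
contact_force: [5.1, 2.2, -3.0]
opening: 0.0137
grip_force: 40.0
time: 16.55
tool_pos: [0.4749, 0.1899, 0.1449]
tool_rot: [3.14, 0.0, 1.875]
contact_force: [7.8, 2.5, -6.4]
opening: 0.0141
grip_force: 40.0
time: 17.25
tool_pos: [0.4697, 0.1882, 0.145]
tool_rot: [3.14, 0.0, 1.875]
contact_force: [6.6, 2.6, -5.5]
opening: 0.014
grip_force: 40.0
[0.469697   0.18822047 0.14495759] pulled 0.04920636927886793
```

View pics/m6.png

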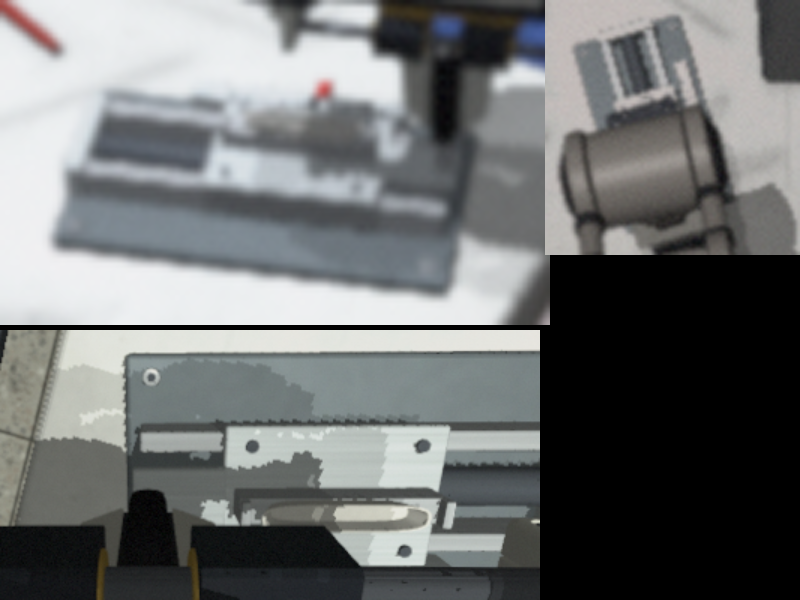

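The boat is still on the rest, and the carriage screws stay fixed in the wrist view, so the pads haven't slipped. The clip (325,90) is undisturbed. I've pulled 49.2 mm so far. I'll refine the clip distance from the stored pictures before the last millimetres.

```bash
python3 - <<'E'
from h import *
e=np.array([np.cos(.305),np.sin(.305),0])
for n in('w2','w3','w4'):
    c=load(n); p=c['pixels'].astype(int); m=(p[:,:,0]>100)&(p[:,:,1]<60)&(p[:,:,2]<60); m[:, :100]=0; m[:,230:]=0
    ys,xs=np.nonzero(m); xi=xs.max(); r=ys[xs>=xi-2]; q=(xi,(r.min()+r.max())/2)
    pu,pv=[int(round(v)) for v in proj(c,(.6123,.1801,.038))]
    w=p[pv-9:pv+10,pu-2:pu+7].sum(2); rows=w.mean(1); k=np.clip(np.median(rows)-25-rows,0,None); pr=pv-9+(k*np.arange(19)).sum()/k.sum()
    P,Q=at(c,pu,pr,.038),at(c,*q,.038); Q2=at(c,*q,.044)
    print(n,q,(r.min(),r.max()),(pu,pr),rows.round().astype(int).tolist(),'clip',(P-Q)@e,(P-Q2)@e,'cam along',(c['cam_to_world'][:3,3]-Q)@e)
a,b=load('w5'),load('w6'); 
A,B=at(a,348,197.7,.041),at(b,348,197.5,.041); print('carriage moved',(A-B)@e, 'base check',at(a,214,152,.012),at(b,280.7,151.3,.012))
E
```

```text
w2 (np.int64(173), np.float64(145.0)) (np.int64(142), np.int64(148)) (181, np.float64(196.6386554621849)) [279, 275, 276, 284, 290, 283, 282, 223, 118, 73, 199, 313, 389, 423, 462, 509, 533, 537, 535] clip 0.05283090652851567 0.053339610460963485 cam along -0.023692603844061397Traceback (most recent call last):
  File "<stdin>", line 5, in <module>
    return umr_maximum(a, axis, None, out, keepdims, initial, where)
ValueError: zero-size array to reduction operation maximum which has no identity
```

```bash
python3 -m inch '{"travel":[[0,-0.7,0],[0,-1.6,0],[0,-2.6,0],[0,-3.4,0],[0,-4,0],[0,-4,0],[0,-4,0],[0,-4,0]],"turn":[0,0,0,0,0,0,0,0],"claw":[1,1,1,1,1,1,1,1]}'
python3 - <<'E'
from h import *
o=robot.observe(); e=np.array([np.cos(.304),np.sin(.304),0]); print('pulled',-(o['tool_pos']-[.5166,.2031,.1449])@e)
c=snap('wrist','w7'); a=load('w5')['pixels'][185:210,335:475]
r=cv2.matchTemplate(c['pixels'][180:215,325:485].copy(),a.copy(),cv2.TM_CCOEFF_NORMED); print(cv2.minMaxLoc(r))
s=snap('scene','s7',(235,220,295,265),10)
E
```

```text
time: 18.2
tool_pos: [0.466, 0.187, 0.1449]
tool_rot: [3.14, 0.0, 1.875]
contact_force: [8.4, 2.6, -6.4]
opening: 0.0137
grip_force: 40.0
pulled 0.05311869587760194
(-0.12592169642448425, 0.9409269690513611, (0, 0), (10, 5))
```

View pics/s7.png

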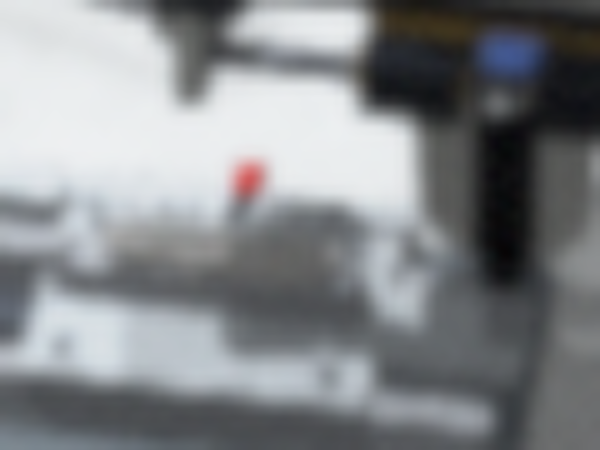

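The scene crop shows the dark pointer at (240,208), in line with the red clip at (248,180). The boat lies on the rest at (170,240), and the pads have not slipped. Handing in.

```bash
python3 -c "
from cell import robot
print(robot.hand_in())"
```

```text
the job is handed in; nothing more can be done
None
```

I handed the job in at about 18 s with the boat on the rest and the slide held 53.1 mm out with a 40 N grip; I measured the clip at 52.8–53.5 mm, and the last picture shows the pointer in line with it and the clip unmoved.

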